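Build the sieve stack on the vibrating base

ROBOT

A 6-joint arm with a two-finger parallel gripper is mounted at the origin on the work surface. World frame = base frame: x ahead of the robot, y to its left, z up, the work surface at z = 0. Lengths are in m, angles in rad, forces in N, time in s.
With the tool pointing down it reaches from about 0.35 to 0.775 m from the base axis. Payload 7.3 kg.
Tool frame: the origin (TCP) lies at the centre of the arm's flange, where the gripper is bolted on; the fingertips stand 178 mm ahead of it and the grasp point (between the pads) lies 159 mm ahead of it (tip_extent is the distance from the TCP to the fingertips, in m); z points along the fingers, y is the line along which they close (so a half turn about z gives the same grasp; the last joint's range is limited). The gripper opens to 92 mm and grips with 3 to 60 N. Pads are 19 mm wide; open, the fingers measure 130 mm over their backs; the gripper's body (75 mm by 190 mm) begins 47 mm behind the grasp point.
Start: joints at [0.984, 0.342, 1.524, -0, 1.275, -0.146], TCP at [0.224, 0.475, 0.405] pointing down, gripper open.
Joint ranges: [-2.53, 2.53], [-0.77, 2.02], [0.04, 2.7], [-1, 4.14], [0.28, 2.66], [-3.11, 3.11]. Speed limits (rad/s): [2.57, 2.57, 3.14, 3.14, 3.14, 3.14].

INTERFACE

Orientations are given as [roll, pitch, yaw] about the fixed x, y, z axes, in that order (R = Rz(yaw) Ry(pitch) Rx(roll)).
In Python, from cell import * gives the robot as it stands.
- The arm moves only by the tool arm_command, never from a script. Its arguments are lists of equal length, an entry for each row: "xyz": the shift along the world's x, y, z in mm, a list of three; "spin": the turn about the world's z in degrees. In form: {"xyz": [[tx, ty, tz], ...], "spin": [spin, ...]}. A call has 1 to 20 rows; each row shifts and turns the commanded pose from where the row before left it; what a row does not reach is not made up. A row lasts 1/10 s, in which the tool goes at most 50 mm and 8.59 degrees, less where a joint would pass 70% of its speed; a pose out of reach is approached as far as the arm can. A call with a gripper value outside its range is refused whole. "jaw" is the opening, from -1 (shut) to 1 (fully open), set as the call begins (left out, the last holds). The fingers move at their own pace and stop on an object; "squeeze" is the grip in N (left out, the last holds). Time passes only in rows, so rows that do not move let the fingers close. It gives the time, the measured TCP pose, the force, the opening and the grip force at its end, in the units of the state.
- observe(): the state, without advancing time (a new reading comes with each control period).
- read_camera(name): name is "side" or "top"; returns a dict with "img" (480x640x3 uint8, red, green, blue), "depth" (480x640 float32, m along the optical axis (not along the pixel's ray), 0 where there is no reading), "fx", "fy", "cx", "cy" (pixels), "dist_coeffs" ([k1, k2, p1, p2, k3] as OpenCV has them; the pictures are not rectified), "world_from_camera" (4x4, takes a point from camera to world coordinates). Camera axes: x right, y up, looking along -z (the intrinsics and any distortion apply to the point x, -y, -z); pixel columns grow to the right and rows downward; lengths in m; the calibration is good to about 2 mm. A picture is of the moment at which its call begins.
- hand_in(): hands the job in; it is judged then, once.
The state is a dict: "time": time; "qpos": joint angles; "qvel": joint speeds; "joint_efforts": joint torques, N m; "tool_pos": TCP position; "tool_rot": TCP orientation; "contact_force": force on the tool from outside, world axes, zero at the start; "torque": the same for the moment, N m; "opening": finger opening in m; "grip_force": force on a finger pad.
Only numpy, scipy, OpenCV 4.12 (cv2) and the standard library are available. Lean on these libraries where they do the work, as an engineer would, in place of code of your own. Each camera call takes 0.05 s, during which the arm holds its last target. There are 200 camera calls.

TASK

Get the small grain sieves ready for a run: build the stack on the vibrating base one piece at a time, each fully seated and level before the next is added. From the bottom up: the pan with the solid floor, the fine mesh sieve, the tall sieve with big round holes, and finally the lid. Leave the jar, the tip box and the cuvette rack where they are.

Things in the scene. Friction and masses are not known exactly. Their poses are not given: they have to be found in the camera images.
- pan: Pan: the lowest round steel cup, smooth solid bright floor, 24 mm high over all (rim 24 mm above origin), about 120 g. Body 64 mm across, above a chamfered round foot 53 mm across and 6 mm high, on which it stands; the foot drops into the piece below; the shoulder rests on its rim. Mouth 59 mm, wall 2.5 mm. Origin: centre of the foot's underside, z up; yaw is free.
- fine_sieve: Fine sieve: round steel cup, 34 mm high over all (rim 34 mm above origin), dark floor with a close wire grid, about 150 g. Body 64 mm across, above a chamfered round foot 53 mm across and 6 mm high, on which it stands; the foot drops into the piece below; the shoulder rests on its rim. Mouth 59 mm, wall 2.5 mm. Origin: centre of the foot's underside, z up; yaw is free.
- coarse_sieve: Coarse sieve: the tallest steel cup, 48 mm high (rim 48 mm above origin), bright floor with seven dark 14 mm holes, about 180 g. Body 64 mm across, above a chamfered round foot 53 mm across and 6 mm high, on which it stands; the foot drops into the piece below; the shoulder rests on its rim. Mouth 59 mm, wall 2.5 mm. Origin: centre of the foot's underside, z up; yaw is free.
- lid: Lid: steel disc 64 mm across, 5 mm thick, on a chamfered foot 53 mm across and 6 mm high that drops into the mouth of the coarse sieve; in its middle a black round knob to grip, 18 mm across, from 11 to 33 mm above the origin; about 100 g. Origin: centre of the foot's underside, z up.
- base: Vibrating base, fixed: cream round housing 124 mm across, 50 mm high; on top, central, a ring 64 mm outside, 59 mm inside, 8 mm high (rim 58 mm above bench) takes the pan's foot. Seated, the origins of pan, fine sieve, coarse sieve and lid are 52, 70, 98 and 140 mm above the bench, the stack's top 173 mm. Origin: centre of its underside, z up.
- jar: Bystander, to be left alone: loose glass sample jar with a white cap, 46 mm in diameter, 55 mm high. Origin: centre of its underside.
- tip_box: Bystander, to be left alone: loose red-brown pipette-tip box with a clear lid, 85 x 65 x 55 mm. Origin: centre of its underside.
- cuvette_rack: Bystander, to be left alone: loose white rack with two rows of cuvettes, 50 x 130 mm, 46 mm high. Origin: centre of its underside.
Not all that is in view belongs to the job. Several things look just like the base: the one meant starts farthest to the robot's left.

How it is judged:
By the outcome, as a careful person would: the job done as asked, in the order asked, and still so for the second after the job is handed in, with the robot touching nothing.
It also fails if it takes over 141 s, if anything falls off the work surface, if the arm or the gripper's body presses on something with over 40 N, if the wrist force passes 120 N, or if a joint passes its speed limit or range.

## Working session

There is one attempt and no reset: what is moved stays moved. The work goes in short steps, Python scripts to look and compute and a tool call to move; the robot and the scene stay as the last step left them, time stands still between calls to the robot, and variables do not carry over. Pictures are saved under pics/ and viewed, at most 14 in all, crops included, and the job is handed in when it is done.

Besides the shell and the picture viewer there is one more tool, called in YAML: its name, and indented under it one key for each argument. arm_command: Moves the arm, as the interface text tells. Its arguments: {"type":"object","properties":{"xyz":{"type":"array","items":{"type":"array","items":{"type":"number"}}},"spin":{"type":"array","items":{"type":"number"}},"jaw":{"type":"number"},"squeeze":{"type":"number"}},"required":["xyz","spin"]}

```bash
mkdir -p pics; cat > h.py <<'E'
from cell import *
import numpy as np, cv2
def shot(n):
    return read_camera(n)
def save(c,fn,crop=None,s=1):
    im=c["img"][:,:,::-1]
    if crop: im=im[crop[1]:crop[3],crop[0]:crop[2]]
    cv2.imwrite("pics/"+fn,cv2.resize(im,None,fx=s,fy=s,interpolation=cv2.INTER_CUBIC))
def K(c): return np.array([[c["fx"],0,c["cx"]],[0,c["fy"],c["cy"]],[0,0,1.]])
def rays(c,uv):
    p=cv2.undistortPoints(np.array(uv,float).reshape(-1,1,2),K(c),np.array(c["dist_coeffs"],float)).reshape(-1,2)
    d=np.c_[p[:,0],-p[:,1],-np.ones(len(p))]
    T=np.array(c["world_from_camera"]); return T[:3,3],d@T[:3,:3].T
def onz(c,uv,z):
    o,d=rays(c,uv); return o+d*((z-o[2])/d[:,2])[:,None]
def cloud(c):
    v,u=np.mgrid[0:480,0:640]; o,d=rays(c,np.c_[u.ravel(),v.ravel()])
    P=o+d*c["depth"].reshape(-1,1); P[c["depth"].ravel()==0]=np.nan
    return P.reshape(480,640,3)
E
python3 - <<'E'
from h import *
for n in("top","side"):
    c=shot(n); save(c,n+"0.png"); np.savez(n+"0.npz",**c); print(n,c["fx"],c["dist_coeffs"],np.round(c["world_from_camera"],3).tolist())
print(observe())
E
```

```text
top 469.6307908214978 [-0.05807082  0.          0.          0.          0.        ] [[-0.025, 0.977, -0.212, 0.306], [-1.0, -0.025, 0.004, -0.031], [-0.001, 0.212, 0.977, 1.047], [0.0, 0.0, 0.0, 1.0]]
side 440.0790331380054 [0.03847666 0.         0.         0.         0.        ] [[0.718, 0.443, -0.538, -0.033], [-0.696, 0.43, -0.575, -0.61], [-0.023, 0.787, 0.617, 0.66], [0.0, 0.0, 0.0, 1.0]]
{'time': 0.1, 'qpos': array([ 9.84004357e-01,  3.42658929e-01,  1.52490031e+00, -1.13219149e-05,
        1.27539718e+00, -1.46013086e-01]), 'qvel': array([ 2.53586708e-03, -1.67435988e-03, -2.54923185e-03,  9.76121868e-05,
        9.85345177e-04, -1.04003705e-03]), 'joint_efforts': array([ 1.71514497e-03, -4.32003629e+01, -2.44694871e+01,  7.17452145e-02,
        5.26009442e-02, -8.89342505e-05]), 'tool_pos': array([0.22391253, 0.47473138, 0.40411863]), 'tool_rot': array([-3.14024183e+00, -1.87708847e-04,  2.70081695e+00]), 'contact_force': array([ 0.87785518,  0.80444005, -0.60996856]), 'torque': array([-0.00820671, -0.01243874, -0.00072788]), 'grip_force': 0.0, 'opening': 0.09166560279397304}
```

View pics/top0.png

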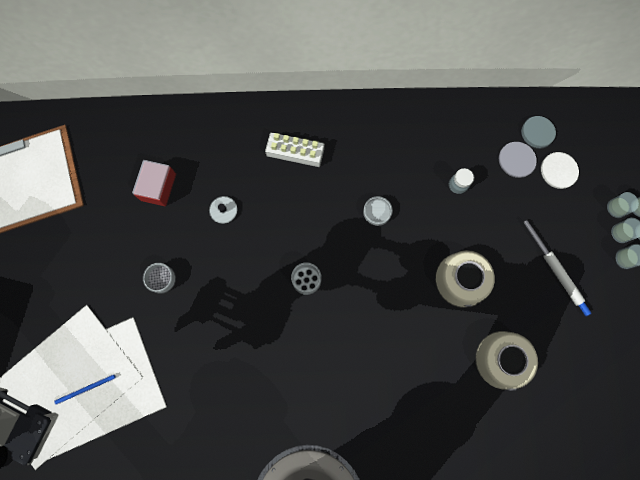

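View pics/side0.png

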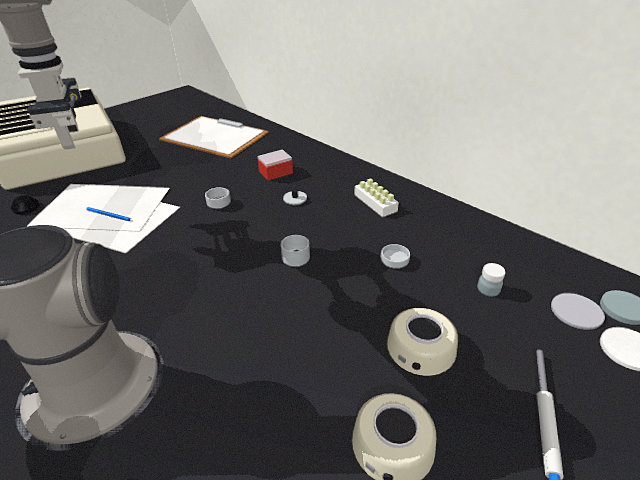

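The top view shows two base-like housings, at (465,278) and (509,360). Image left is +y, so (465,278) is farther to the robot's left and should be the one meant. I read the pieces as pan (377,210), fine sieve (159,277), coarse sieve (306,278) and lid (223,209). I'll confirm these in one crop and measure.

```bash
cat > m.py <<'E'
from h import *
def project(c,P):
    T=np.linalg.inv(np.array(c["world_from_camera"])); q=np.atleast_2d(P)@T[:3,:3].T+T[:3,3]
    q=q*[1,-1,-1]
    return cv2.projectPoints(q.reshape(-1,1,3),np.zeros(3),np.zeros(3),K(c),np.array(c["dist_coeffs"],float))[0].reshape(-1,2)
def rim(c,xy,z,tol=.005,r=.045):
    """outer circle of cloud points at height z near xy"""
    P=cloud(c).reshape(-1,3); m=(abs(P[:,2]-z)<tol)&(np.hypot(P[:,0]-xy[0],P[:,1]-xy[1])<r)
    Q=P[m]
    if len(Q)<8: return None,len(Q)
    (x,y),R=cv2.minEnclosingCircle((Q[:,:2]*1000).astype(np.float32)); return np.round([x,y,R],1),len(Q),round(float(np.median(Q[:,2])),4)
E
python3 - <<'E'
from m import *
t=dict(np.load("top0.npz")); s=dict(np.load("side0.npz"))
T=np.vstack([cv2.resize(t["img"][200:420,420:580],(480,660)) [:330],cv2.resize(t["img"][200:420,420:580],(480,660))[330:]])
o=cv2.resize(t["img"][170:310,130:410],(800,400),interpolation=3)
b=cv2.resize(t["img"][225:405,410:590],(200,200)); b2=cv2.resize(s["img"][180:280,190:420],(460,200))
cv2.imwrite("pics/crop1.png",np.vstack([o,np.hstack([b,b2,np.zeros((200,140,3),np.uint8)])])[:,:,::-1])
for n,uv,z in(("pan",(377,210),.024),("fine",(159,277),.034),("coarse",(306,278),.048),("lid",(223,209),.011),("base",(468,275),.058),("base2",(511,359),.058)):
    p=onz(t,[uv],z)[0]; print(n,np.round(p,3),rim(t,p,z),rim(s,p,z), np.round(project(s,p),0))
E
```

```text
pan [ 0.622 -0.172  0.024] (array([ 621.8, -173.4,   32.5]), 109, 0.0226) (array([ 621.9, -175.2,   33.8]), 131, 0.0219) [[395. 252.]]
fine [0.478 0.316 0.034] (array([479.2, 320.5,  32.1]), 120, 0.0328) (array([478. , 320.2,  35. ]), 97, 0.0319) [[218. 193.]]
coarse [ 0.466 -0.008  0.048] (array([467.7,  -6.3,  32.1]), 115, 0.0468) (array([466.5,  -7.9,  33.1]), 132, 0.0462) [[294. 243.]]
lid [0.638 0.182 0.011] (array([636.1, 181.9,  32.2]), 510, 0.0101) (array([636.1, 180.7,  32.7]), 210, 0.0103) [[295. 196.]]
base [ 0.462 -0.355  0.058] (array([ 463.2, -354.4,   43.3]), 181, 0.0564) (array([ 459. , -360.1,   33.7]), 213, 0.0562) [[423. 324.]]
base2 [ 0.283 -0.43   0.058] (array([ 281. , -431.2,   43.9]), 218, 0.0559) (array([ 278.6, -434.4,   33. ]), 349, 0.0564) [[395. 419.]]
```

View pics/crop1.png

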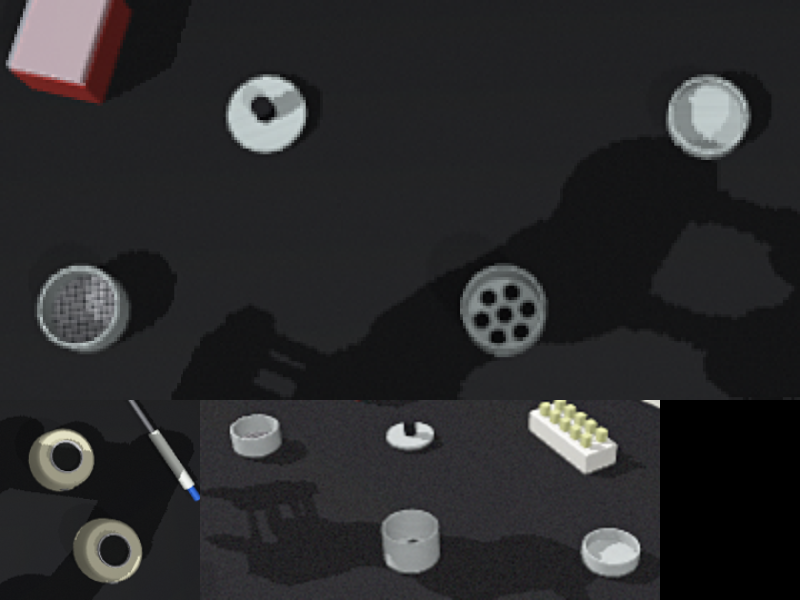

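The crop confirms the pan (solid bright floor), fine sieve (mesh) and coarse sieve (seven holes), plus the lid with its knob. The base is the upper-left of the two housings. Next I'll refine the base ring centre.

```bash
cat >> m.py <<'E'
from scipy.optimize import least_squares
def ringfit(c,xy,z,tol=.0035,r=.038):
    P=cloud(c).reshape(-1,3); m=(abs(P[:,2]-z)<tol)&(np.hypot(P[:,0]-xy[0],P[:,1]-xy[1])<r); Q=P[m]
    f=lambda p:np.hypot(Q[:,0]-p[0],Q[:,1]-p[1])-p[2]
    s=least_squares(f,[*xy[:2],.031],loss="soft_l1",f_scale=.0015)
    return np.round(s.x*1000,1),len(Q)
E
python3 - <<'E'
from m import *
t=dict(np.load("top0.npz")); s=dict(np.load("side0.npz"))
for n,p,z in(("pan",(.622,-.174),.023),("fine",(.4785,.320),.033),("coarse",(.467,-.007),.047),("base",(.460,-.358),.057)):
    print(n,ringfit(t,p,z),ringfit(s,p,z),rim(t,p,z,.003,.037),rim(s,p,z,.003,.037))
for c in(t,s):
    P=cloud(c).reshape(-1,3); m=(P[:,2]>.016)&(P[:,2]<.045)&(np.hypot(P[:,0]-.636,P[:,1]-.181)<.03); Q=P[m]; print("knob",len(Q),Q.min(0),Q.max(0))
    m=(P[:,2]>.03)&(np.hypot(P[:,0]-.46,P[:,1]+.358)<.075); Q=P[m]; print("base",Q.min(0),Q.max(0))
E
```

```text
pan (array([ 622.1, -172.5,   30.7]), 98) (array([ 621.4, -174.2,   30.4]), 126) (array([ 621.8, -173.4,   32.5]), 95, 0.0227) (array([ 621.9, -175.2,   33.8]), 117, 0.022)
fine (array([479.6, 320.4,  30.2]), 110) (array([475.9, 320.1,  30.3]), 90) (array([479.2, 320.5,  32.1]), 102, 0.0328) (array([478. , 320.2,  35. ]), 82, 0.0322)
coarse (array([467.4,  -6.2,  30.5]), 109) (array([466.9,  -8.3,  30.5]), 125) (array([467.7,  -6.3,  32.1]), 101, 0.0469) (array([466.5,  -7.9,  33.1]), 112, 0.0468)
base (array([ 461.3, -359.4,   30. ]), 146) (array([ 458.3, -359.9,   30.6]), 200) (array([ 461. , -359. ,   32.6]), 129, 0.0571) (array([ 459. , -360.1,   33.7]), 185, 0.0565)
knob 62 [0.62770282 0.17212106 0.01639146] [0.64429981 0.18927874 0.03747815]
base [ 0.40010337 -0.41725558  0.03001926] [ 0.51798048 -0.29970282  0.06196012]
knob 48 [0.62582924 0.17159166 0.0161972 ] [0.64599289 0.18875056 0.03355475]
base [ 0.39834023 -0.41872614  0.03000077] [ 0.51538112 -0.30175218  0.05985501]
```

arm_command:
  xyz:
    - [20,-32,0]
    - [20,-32,0]
    - [20,-32,0]
    - [20,-32,0]
    - [20,-32,0]
    - [20,-32,0]
    - [20,-32,0]
    - [20,-32,0]
    - [20,-32,0]
    - [20,-32,0]
    - [20,-32,0]
    - [20,-32,0]
    - [20,-32,0]
    - [20,-32,0]
    - [20,-32,0]
    - [20,-32,0]
    - [20,-32,0]
    - [20,-32,0]
    - [20,-32,0]
    - [18,-40,0]
  spin: [0,0,0,0,0,0,0,0,0,0,0,0,0,0,0,0,0,0,0,0]
  jaw: 1

```text
time: 2.1
tool_pos: [0.6227, -0.1739, 0.4042]
tool_rot: [3.141, -0.001, 2.702]
contact_force: [1.5, -0.6, 0.1]
opening: 0.0918
grip_force: 0.0
```

Down to TCP z≈184, settle, then close.

arm_command:
  xyz:
    - [-1,0,-30]
    - [0,0,-30]
    - [0,0,-30]
    - [0,0,-30]
    - [0,0,-25]
    - [0,0,-20]
    - [0,0,-20]
    - [0,0,-15]
    - [0,0,-10]
    - [0,0,-10]
    - [0,0,0]
    - [0,0,0]
  spin: [0,0,0,0,0,0,0,0,0,0,0,0]

```text
time: 3.3
tool_pos: [0.6212, -0.1733, 0.1852]
tool_rot: [3.141, 0.001, 2.701]
contact_force: [-0.3, 0.0, -0.9]
opening: 0.0922
grip_force: 0.0
```

arm_command:
  xyz:
    - [0,0,0]
    - [0,0,0]
    - [0,0,0]
    - [0,0,0]
    - [0,0,0]
    - [0,0,0]
    - [0,0,0]
    - [0,0,0]
    - [0,0,0]
    - [0,0,0]
  spin: [0,0,0,0,0,0,0,0,0,0]
  jaw: -1
  squeeze: 20

```text
time: 4.3
tool_pos: [0.6211, -0.1731, 0.1851]
tool_rot: [3.141, 0.001, 2.701]
contact_force: [0.1, 2.2, 5.8]
opening: 0.0637
grip_force: 20.0
```

arm_command:
  xyz:
    - [0,0,10]
    - [0,0,20]
    - [0,0,30]
    - [0,0,30]
    - [0,0,30]
    - [-16,-18,0]
    - [-16,-18,0]
    - [-16,-19,0]
    - [-16,-19,0]
    - [-16,-19,0]
    - [-16,-19,0]
    - [-16,-19,0]
    - [-16,-19,0]
    - [-16,-18,0]
    - [-17,-18,0]
    - [0,0,0]
    - [0,0,0]
    - [0,0,0]
  spin: [0,0,0,0,0,0,0,0,0,0,0,0,0,0,0,0,0,0]

```text
time: 6.1
tool_pos: [0.4603, -0.3587, 0.3047]
tool_rot: [3.141, -0.0, 2.701]
contact_force: [0.2, 0.1, -0.8]
opening: 0.0637
grip_force: 20.0
```

```bash
python3 - <<'E'
from m import *
p=observe()["tool_pos"];print(p)
t=shot("top");s=shot("side");save(s,"side1.png",(330,120,530,420),2)
z=p[2]-.185+.024-.001
for c in(t,s): print(ringfit(c,p,z),rim(c,p,z,.004,.038))
E
```

```text
[ 0.460308   -0.35865973  0.3046938 ]
(array([ 467.2, -377.8,   31.5]), 2) (None, 2)
(array([ 460.7, -360.4,   31.3]), 142) (array([ 454.9, -355.8,   35. ]), 151, 0.1423)
```

View pics/side1.png

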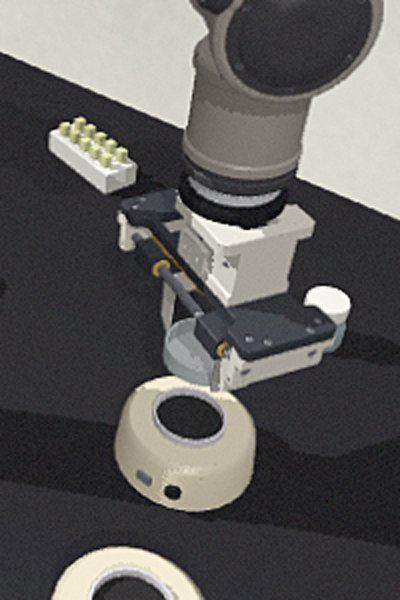

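The side crop shows the pan held level above the base (ring at crop (188,415)). I'll lower it slowly.

arm_command:
  xyz:
    - [-1,0,-15]
    - [0,0,-15]
    - [0,0,-12]
    - [0,0,-8]
    - [0,0,-4]
    - [0,0,-3]
    - [0,0,-2]
    - [0,0,-2]
    - [0,0,-2]
    - [0,0,-1]
    - [0,0,0]
  spin: [0,0,0,0,0,0,0,0,0,0,0]

```text
time: 7.3
tool_pos: [0.4589, -0.3592, 0.2407]
tool_rot: [3.141, -0.0, 2.701]
contact_force: [0.9, 0.5, -1.5]
opening: 0.0642
grip_force: 20.0
```

arm_command:
  xyz:
    - [0,0,-1]
    - [0,0,-1]
    - [0,0,-1]
    - [0,0,0]
    - [0,0,0]
  spin: [0,0,0,0,0]

```text
time: 7.8
tool_pos: [0.459, -0.3592, 0.2377]
tool_rot: [3.141, -0.0, 2.701]
contact_force: [-0.3, 0.4, -2.1]
opening: 0.0638
grip_force: 20.0
```

arm_command:
  xyz:
    - [0,0,-0.5]
    - [0,0,-0.5]
    - [0,0,0]
    - [0,0,0]
  spin: [0,0,0,0]

```text
time: 8.2
tool_pos: [0.459, -0.3592, 0.2371]
tool_rot: [-3.142, 0.0, 2.701]
contact_force: [-2.1, 0.2, 3.6]
opening: 0.0637
grip_force: 20.0
```

arm_command:
  xyz:
    - [0,0,0]
    - [0,0,0]
    - [0,0,0]
    - [0,0,0]
    - [0,0,0]
    - [0,0,0]
    - [0,0,0]
    - [0,0,20]
    - [0,0,30]
    - [0,0,40]
    - [0,0,40]
    - [0,0,40]
    - [0,20,0]
    - [0,40,0]
    - [0,40,0]
  spin: [0,0,0,0,0,0,0,0,0,0,0,0,0,0,0]
  jaw: 1

```text
time: 9.7
tool_pos: [0.4586, -0.2584, 0.4068]
tool_rot: [3.141, 0.0, 2.699]
contact_force: [1.6, 1.0, -0.2]
opening: 0.0919
grip_force: 0.0
```

arm_command:
  xyz:
    - [1,20,0]
    - [1,36,0]
    - [1,40,0]
    - [1,40,0]
    - [1,40,0]
    - [1,40,0]
    - [1,40,0]
    - [1,40,0]
    - [1,40,0]
    - [1,40,0]
    - [1,40,0]
    - [1,40,0]
    - [1,40,0]
    - [1,40,0]
    - [1,35,0]
    - [5,7,-20]
    - [0,0,0]
  spin: [0,0,0,0,0,0,0,0,0,0,0,0,0,0,0,0,0]

```text
time: 11.4
tool_pos: [0.4785, 0.3199, 0.3842]
tool_rot: [-3.138, -0.003, 2.703]
contact_force: [0.3, -0.1, -0.2]
opening: 0.0918
grip_force: 0.0
```

```bash
python3 - <<'E'
from m import *
p=observe()["tool_pos"];print(p)
t=shot("top");s=shot("side")
a=cv2.resize(t["img"][230:330,415:515],(400,400),interpolation=3);b=cv2.resize(s["img"][290:390,370:470],(400,400),interpolation=3)
cv2.imwrite("pics/c2.png",np.hstack([a,b])[:,:,::-1])
q=(.459,-.359)
for c in(t,s):
    print(ringfit(c,q,.075),rim(c,q,.075,.004,.038))
    P=cloud(c).reshape(-1,3); m=(abs(P[:,2]-.075)<.004)&(abs(np.hypot(P[:,0]-q[0],P[:,1]-q[1])-.031)<.003);Q=P[m];print("plane",np.linalg.lstsq(np.c_[Q[:,:2]-q,np.ones(len(Q))],Q[:,2],rcond=None)[0])
E
```

```text
[0.47845615 0.31990052 0.38421238]
(array([ 460.8, -360.7,   30.3]), 128) (array([ 460.5, -361.1,   32.3]), 133, 0.0752)
plane [0.01094119 0.00793704 0.07482475]
(array([ 457.9, -361.3,   30.5]), 202) (array([ 458.4, -361.4,   33.4]), 221, 0.0741)
plane [0.00092061 0.01942764 0.07419994]
```

View pics/c2.png

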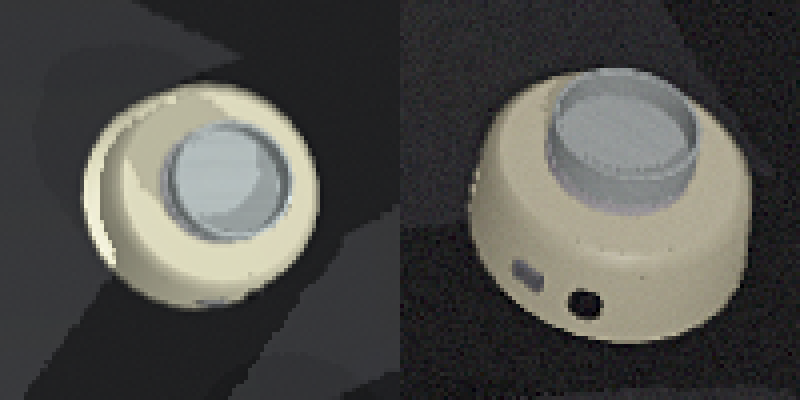

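The pan sits level and concentric on the base (crop centres (230,180) and (622,135)). Next, the fine sieve.

arm_command:
  xyz:
    - [0,0,-30]
    - [0,0,-30]
    - [0,0,-30]
    - [0,0,-30]
    - [0,0,-25]
    - [0,0,-20]
    - [0,0,-15]
    - [0,0,-10]
    - [0,0,-7]
    - [0,0,0]
    - [0,0,0]
  spin: [0,0,0,0,0,0,0,0,0,0,0]

```text
time: 12.6
tool_pos: [0.4793, 0.3188, 0.1905]
tool_rot: [3.141, 0.001, 2.701]
contact_force: [0.4, 0.3, -1.5]
opening: 0.0918
grip_force: 0.0
```

arm_command:
  xyz:
    - [0,0,0]
    - [0,0,0]
    - [0,0,0]
    - [0,0,0]
    - [0,0,0]
    - [0,0,0]
    - [0,0,0]
    - [0,0,0]
    - [0,0,0]
  spin: [0,0,0,0,0,0,0,0,0]
  jaw: -1

```text
time: 13.5
tool_pos: [0.4791, 0.319, 0.1901]
tool_rot: [3.141, 0.0, 2.701]
contact_force: [-0.2, 2.9, 4.1]
opening: 0.0647
grip_force: 20.0
```

arm_command:
  xyz:
    - [0,0,10]
    - [0,0,20]
    - [0,0,30]
    - [0,0,30]
    - [0,0,40]
    - [0,0,30]
    - [0,0,0]
  spin: [0,0,0,0,0,0,0]

```text
time: 14.2
tool_pos: [0.4795, 0.319, 0.3545]
tool_rot: [3.136, 0.005, 2.701]
contact_force: [0.6, 0.4, -0.9]
opening: 0.0646
grip_force: 20.0
```

arm_command:
  xyz:
    - [-1,-20,0]
    - [-1,-30,0]
    - [-1,-36,0]
    - [-1,-36,0]
    - [-1,-36,0]
    - [-1,-36,0]
    - [-1,-36,0]
    - [-1,-36,0]
    - [-1,-36,0]
    - [-1,-36,0]
    - [-1,-36,0]
    - [-1,-36,0]
    - [-1,-36,0]
    - [-1,-36,0]
    - [-1,-36,0]
    - [-1,-36,0]
    - [-1,-36,0]
    - [-1,-36,0]
    - [-1,-36,0]
    - [-1,-17,0]
  spin: [0,0,0,0,0,0,0,0,0,0,0,0,0,0,0,0,0,0,0,0]

```text
time: 16.2
tool_pos: [0.4581, -0.3626, 0.3483]
tool_rot: [3.141, -0.002, 2.699]
contact_force: [0.3, 0.1, -0.8]
opening: 0.0644
grip_force: 20.0
```

arm_command:
  xyz:
    - [0,-36,0]
    - [0,0,0]
    - [0,0,0]
    - [0,0,0]
  spin: [0,0,0,0]

```text
time: 16.6
tool_pos: [0.459, -0.395, 0.3491]
tool_rot: [3.14, -0.002, 2.701]
contact_force: [-0.1, -0.0, -1.4]
opening: 0.0644
grip_force: 20.0
```

arm_command:
  xyz:
    - [0,15,0]
    - [0,20,0]
    - [0,0,-20]
    - [0,0,-25]
    - [0,0,-20]
    - [0,0,-10]
    - [0,0,-4]
    - [0,0,0]
    - [0,0,0]
  spin: [0,0,0,0,0,0,0,0,0]

```text
time: 17.5
tool_pos: [0.4593, -0.3612, 0.2717]
tool_rot: [-3.141, 0.002, 2.701]
contact_force: [0.4, -0.2, -0.8]
opening: 0.0645
grip_force: 20.0
```

```bash
python3 - <<'E'
from m import *
p=observe()["tool_pos"];print(p)
s=shot("side");q=(.458,-.361);z=p[2]-.190+.033
save(s,"c3.png",(360,260,480,380),4)
print(ringfit(s,q,z),rim(s,q,z,.004,.038))
E
```

```text
[ 0.4592585  -0.36122415  0.27174053]
(array([ 456.9, -362.5,   31.5]), 142) (array([ 451.3, -359.3,   35.2]), 155, 0.1143)
```

View pics/c3.png

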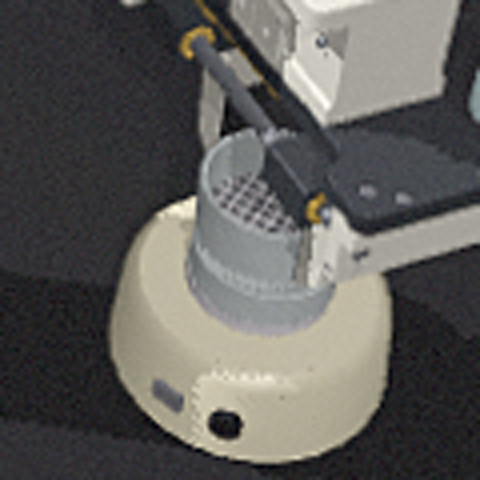

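The fine sieve hangs level just above the pan, axes nearly aligned (crop (255,270)). Lower with a small correction of +0.5, +1 mm.

arm_command:
  xyz:
    - [0.5,1,0]
    - [0,0,-2]
    - [0,0,-2]
    - [0,0,-2]
    - [0,0,0]
    - [0,0,0]
  spin: [0,0,0,0,0,0]

```text
time: 18.15
tool_pos: [0.4595, -0.3602, 0.2646]
tool_rot: [3.141, -0.0, 2.701]
contact_force: [0.0, -0.1, -1.8]
opening: 0.0646
grip_force: 20.0
```

arm_command:
  xyz:
    - [0,0,-1]
    - [0,0,-1]
    - [0,0,-1]
    - [0,0,0]
    - [0,0,0]
  spin: [0,0,0,0,0]

```text
time: 18.65
tool_pos: [0.4595, -0.3602, 0.2617]
tool_rot: [3.142, -0.0, 2.701]
contact_force: [-0.1, -0.7, -1.5]
opening: 0.065
grip_force: 20.0
```

arm_command:
  xyz:
    - [0,0,-0.5]
    - [0,0,-0.5]
    - [0,0,-0.5]
    - [0,0,0]
    - [0,0,0]
  spin: [0,0,0,0,0]

```text
time: 19.15
tool_pos: [0.4595, -0.3602, 0.2602]
tool_rot: [3.141, -0.0, 2.701]
contact_force: [-0.1, 0.5, -0.9]
opening: 0.0642
grip_force: 20.0
```

arm_command:
  xyz:
    - [0,0,-0.5]
    - [0,0,0]
    - [0,0,0]
  spin: [0,0,0]

```text
time: 19.45
tool_pos: [0.4595, -0.3602, 0.26]
tool_rot: [3.142, 0.0, 2.701]
contact_force: [-1.1, 0.1, 2.7]
opening: 0.0644
grip_force: 20.0
```

Contact at the seated height. Release, rise, and go toward the coarse sieve at (467.3, -7).

arm_command:
  xyz:
    - [0,0,0]
    - [0,0,0]
    - [0,0,0]
    - [0,0,0]
    - [0,0,0]
    - [0,0,0]
    - [0,0,0]
    - [0,0,20]
    - [0,0,30]
    - [0,0,40]
    - [0,0,40]
  spin: [0,0,0,0,0,0,0,0,0,0,0]
  jaw: 1

```text
time: 20.55
tool_pos: [0.4593, -0.36, 0.3908]
tool_rot: [3.141, -0.001, 2.701]
contact_force: [0.5, -0.1, -0.2]
opening: 0.0913
grip_force: 0.0
```

arm_command:
  xyz:
    - [1,20,0]
    - [1,30,0]
    - [1,36,0]
    - [1,36,0]
    - [1,36,0]
    - [1,36,0]
    - [1,36,0]
    - [1,36,0]
    - [0,36,0]
    - [0,30,0]
    - [0,21,0]
    - [0,0,0]
    - [0,0,0]
  spin: [0,0,0,0,0,0,0,0,0,0,0,0,0]

```text
time: 21.85
tool_pos: [0.4675, -0.0072, 0.3898]
tool_rot: [-3.141, 0.0, 2.702]
contact_force: [0.7, -0.0, 0.2]
opening: 0.0919
grip_force: 0.0
```

```bash
python3 - <<'E'
from m import *
p=observe()["tool_pos"];print(p)
t=shot("top");s=shot("side")
a=cv2.resize(t["img"][230:330,415:515],(400,400),interpolation=3);b=cv2.resize(s["img"][270:370,370:470],(400,400),interpolation=3)
cv2.imwrite("pics/c4.png",np.hstack([a,b])[:,:,::-1])
q=(.459,-.360)
for c in(t,s):
    print(ringfit(c,q,.103),rim(c,q,.103,.004,.038))
    P=cloud(c).reshape(-1,3); m=(abs(P[:,2]-.103)<.004)&(abs(np.hypot(P[:,0]-q[0],P[:,1]-q[1])-.031)<.003);Q=P[m];print("plane",np.linalg.lstsq(np.c_[Q[:,:2]-q,np.ones(len(Q))],Q[:,2],rcond=None)[0])
E
```

```text
[ 0.46747929 -0.00717123  0.38983699]
(array([ 458.3, -360.5,   30.5]), 130) (array([ 457.7, -360.6,   32.5]), 136, 0.1028)
plane [-0.0084091   0.00356048  0.10269213]
(array([ 455.8, -360.9,   30.5]), 227) (array([ 455.7, -361.6,   33.4]), 244, 0.1024)
plane [-8.00525053e-05  1.82882196e-02  1.02234335e-01]
```

View pics/c4.png

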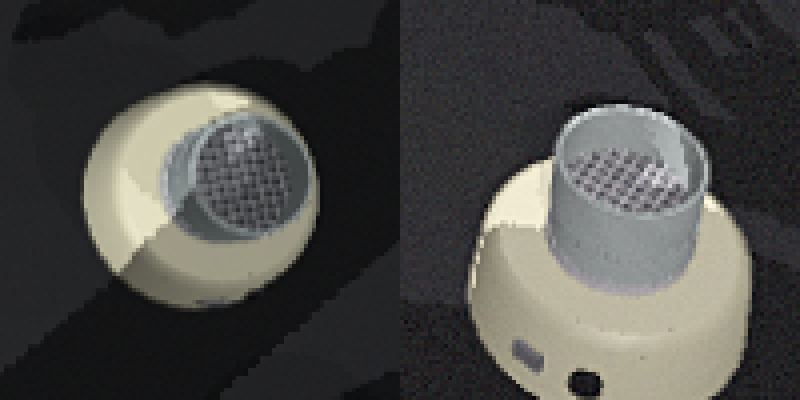

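The fine sieve is seated and level on the pan (crop (250,175) and (630,160)). Now the coarse sieve.

arm_command:
  xyz:
    - [0,0,-30]
    - [0,0,-30]
    - [0,0,-30]
    - [0,0,-30]
    - [0,0,-25]
    - [0,0,-20]
    - [0,0,-15]
    - [0,0,-10]
    - [0,0,-6]
    - [0,0,0]
    - [0,0,0]
  spin: [0,0,0,0,0,0,0,0,0,0,0]

```text
time: 23.05
tool_pos: [0.4677, -0.0074, 0.1942]
tool_rot: [3.141, 0.001, 2.701]
contact_force: [0.4, -0.3, -0.2]
opening: 0.0917
grip_force: 0.0
```

arm_command:
  xyz:
    - [0,0,0]
    - [0,0,0]
    - [0,0,0]
    - [0,0,0]
    - [0,0,0]
    - [0,0,0]
    - [0,0,0]
    - [0,0,0]
    - [0,0,0]
  spin: [0,0,0,0,0,0,0,0,0]
  jaw: -1

```text
time: 23.95
tool_pos: [0.4676, -0.0071, 0.194]
tool_rot: [3.141, 0.001, 2.701]
contact_force: [-0.3, 2.1, 5.0]
opening: 0.0636
grip_force: 20.0
```

arm_command:
  xyz:
    - [0,0,10]
    - [0,0,20]
    - [0,0,30]
    - [0,0,40]
    - [0,0,40]
    - [0,0,30]
    - [0,0,0]
    - [0,0,0]
  spin: [0,0,0,0,0,0,0,0]

```text
time: 24.75
tool_pos: [0.4671, -0.0072, 0.3638]
tool_rot: [-3.142, 0.0, 2.701]
contact_force: [-0.4, 0.6, -2.3]
opening: 0.0635
grip_force: 20.0
```

arm_command:
  xyz:
    - [-1,-20,0]
    - [-1,-30,0]
    - [-1,-36,0]
    - [-1,-36,0]
    - [-1,-36,0]
    - [-1,-36,0]
    - [-1,-36,0]
    - [-1,-36,0]
    - [0,-36,0]
    - [0,-30,0]
    - [0,-21,0]
    - [0,0,-15]
    - [0,0,-20]
    - [0,0,-15]
    - [0,0,-8]
    - [0,0,-3]
    - [0,0,0]
    - [0,0,0]
  spin: [0,0,0,0,0,0,0,0,0,0,0,0,0,0,0,0,0,0]

```text
time: 26.55
tool_pos: [0.4596, -0.3602, 0.3032]
tool_rot: [-3.141, 0.001, 2.701]
contact_force: [-0.7, -0.0, -1.8]
opening: 0.0638
grip_force: 20.0
```

```bash
python3 - <<'E'
from m import *
p=observe()["tool_pos"];print(p)
s=shot("side");q=(.457,-.361);z=p[2]-.194+.047
save(s,"c5.png",(360,240,480,360),4)
print(ringfit(s,q,z),rim(s,q,z,.004,.038))
E
```

```text
[ 0.45962692 -0.36024788  0.30316514]
(array([ 458.1, -361.8,   30.9]), 154) (array([ 452. , -358.7,   36.5]), 164, 0.1555)
```

View pics/c5.png

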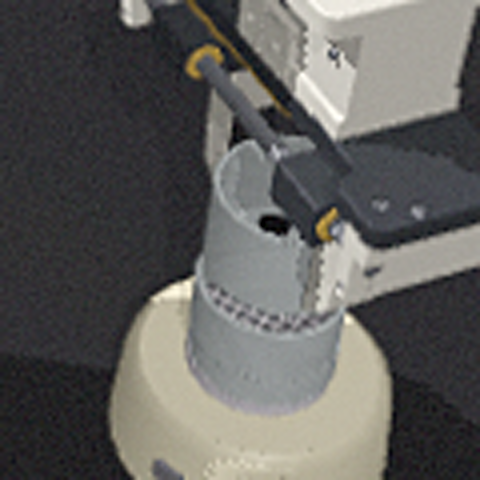

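The coarse sieve hangs just above the fine one, about 2 mm too far in +x (crop (265,270)). Shift −1.5, +0.5 and lower.

arm_command:
  xyz:
    - [-1.5,0.5,0]
    - [0,0,-2]
    - [0,0,-2]
    - [0,0,-2]
    - [0,0,-1]
    - [0,0,0]
    - [0,0,0]
  spin: [0,0,0,0,0,0,0]

```text
time: 27.3
tool_pos: [0.458, -0.3597, 0.2957]
tool_rot: [3.141, -0.0, 2.701]
contact_force: [-0.6, -1.2, -1.5]
opening: 0.0639
grip_force: 20.0
```

arm_command:
  xyz:
    - [0,0,-1]
    - [0,0,-1]
    - [0,0,-1]
    - [0,0,0]
    - [0,0,0]
  spin: [0,0,0,0,0]

```text
time: 27.8
tool_pos: [0.458, -0.3597, 0.2927]
tool_rot: [3.141, -0.0, 2.701]
contact_force: [-0.4, -0.0, -1.4]
opening: 0.0639
grip_force: 20.0
```

arm_command:
  xyz:
    - [0,0,-0.5]
    - [0,0,-0.5]
    - [0,0,0]
    - [0,0,0]
  spin: [0,0,0,0]

```text
time: 28.2
tool_pos: [0.458, -0.3597, 0.292]
tool_rot: [-3.142, 0.0, 2.701]
contact_force: [-0.7, 0.0, 0.9]
opening: 0.0641
grip_force: 20.0
```

arm_command:
  xyz:
    - [0,0,-0.3]
    - [0,0,0]
    - [0,0,0]
    - [0,0,0]
    - [0,0,0]
    - [0,0,0]
    - [0,0,0]
    - [0,0,0]
    - [0,0,20]
    - [0,0,30]
    - [0,0,30]
    - [0,0,30]
  spin: [0,0,0,0,0,0,0,0,0,0,0,0]
  jaw: 1

```text
time: 29.4
tool_pos: [0.4579, -0.3596, 0.4026]
tool_rot: [3.141, -0.0, 2.701]
contact_force: [-0.6, -0.9, -0.2]
opening: 0.0918
grip_force: 0.0
```

arm_command:
  xyz:
    - [6,17,0]
    - [11,34,0]
    - [11,34,0]
    - [11,34,0]
    - [11,34,0]
    - [11,34,0]
    - [11,34,0]
    - [11,34,0]
    - [11,34,0]
    - [11,34,0]
    - [11,34,0]
    - [11,34,0]
    - [11,34,0]
    - [11,34,0]
    - [11,34,0]
    - [11,34,0]
    - [7,14,0]
    - [0,0,0]
    - [0,0,0]
  spin: [0,0,0,0,0,0,0,0,0,0,0,0,0,0,0,0,0,0,0]

```text
time: 31.3
tool_pos: [0.6356, 0.1815, 0.4005]
tool_rot: [-3.14, -0.001, 2.702]
contact_force: [0.1, 0.3, 0.5]
opening: 0.0916
grip_force: 0.0
```

```bash
python3 - <<'E'
from m import *
p=observe()["tool_pos"];print(p)
t=shot("top");s=shot("side")
a=cv2.resize(t["img"][230:330,415:515],(400,400),interpolation=3);b=cv2.resize(s["img"][250:350,370:470],(400,400),interpolation=3)
cv2.imwrite("pics/c6.png",np.hstack([a,b])[:,:,::-1])
q=(.457,-.360)
for c in(t,s):
    print(ringfit(c,q,.145),rim(c,q,.145,.004,.038))
    P=cloud(c).reshape(-1,3); m=(abs(P[:,2]-.145)<.004)&(abs(np.hypot(P[:,0]-q[0],P[:,1]-q[1])-.031)<.003);Q=P[m];print("plane",np.linalg.lstsq(np.c_[Q[:,:2]-q,np.ones(len(Q))],Q[:,2],rcond=None)[0])
    print("lid",ringfit(c,(.636,.181),.01,.003,.036), rim(c,(.636,.181),.0105,.003,.036))
E
```

```text
[0.63562425 0.18149286 0.40047134]
(array([ 458.2, -360.2,   30.5]), 155) (array([ 459.7, -360.5,   33.2]), 164, 0.1449)
plane [ 0.00133493 -0.00105955  0.14489271]
lid (array([636.8, 182.5,  23.4]), 451) (array([635.9, 181.5,  32.1]), 432, 0.0102)
(array([ 455.9, -361. ,   30.3]), 245) (array([ 455.5, -360.7,   32.5]), 263, 0.1445)
plane [ 0.0013785  -0.00570332  0.14421739]
lid (array([636.4, 182. ,  24.5]), 194) (array([634.3, 180.1,  32.8]), 193, 0.0102)
```

View pics/c6.png

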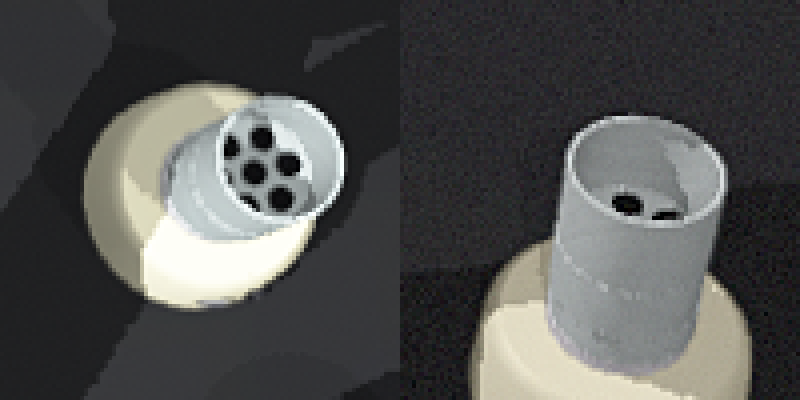

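The coarse sieve is seated and level on the stack (crop (282,158) and (645,170)). Now the lid: pads on the knob, tips about 15 mm above the bench.

arm_command:
  xyz:
    - [0,0,-30]
    - [0,0,-30]
    - [0,0,-30]
    - [0,0,-30]
    - [0,0,-25]
    - [0,0,-20]
    - [0,0,-15]
    - [0,0,-12]
    - [0,0,-8]
    - [0,0,-6]
    - [0,0,0]
    - [0,0,0]
  spin: [0,0,0,0,0,0,0,0,0,0,0,0]

```text
time: 32.6
tool_pos: [0.6362, 0.1814, 0.1961]
tool_rot: [3.141, 0.001, 2.701]
contact_force: [0.6, 1.1, -0.1]
opening: 0.0922
grip_force: 0.0
```

arm_command:
  xyz:
    - [0,0,0]
    - [0,0,0]
    - [0,0,0]
    - [0,0,0]
    - [0,0,0]
    - [0,0,0]
    - [0,0,0]
    - [0,0,0]
    - [0,0,0]
    - [0,0,0]
    - [0,0,0]
    - [0,0,0]
  spin: [0,0,0,0,0,0,0,0,0,0,0,0]
  jaw: -1

```text
time: 33.8
tool_pos: [0.636, 0.1814, 0.1954]
tool_rot: [3.141, 0.0, 2.701]
contact_force: [0.8, -0.0, -0.1]
opening: 0.0173
grip_force: 20.0
```

arm_command:
  xyz:
    - [0,0,10]
    - [0,0,25]
    - [0,0,35]
    - [0,0,40]
    - [0,0,40]
    - [0,0,35]
    - [0,0,10]
    - [0,0,0]
  spin: [0,0,0,0,0,0,0,0]

```text
time: 34.6
tool_pos: [0.6359, 0.1813, 0.3924]
tool_rot: [3.139, 0.003, 2.701]
contact_force: [0.8, -0.5, -1.3]
opening: 0.017
grip_force: 20.0
```

arm_command:
  xyz:
    - [-6,-17,0]
    - [-11,-34,0]
    - [-11,-34,0]
    - [-11,-34,0]
    - [-11,-34,0]
    - [-11,-34,0]
    - [-11,-34,0]
    - [-11,-34,0]
    - [-11,-34,0]
    - [-11,-34,0]
    - [-11,-34,0]
    - [-11,-34,0]
    - [-11,-34,0]
    - [-11,-34,0]
    - [-11,-34,0]
    - [-11,-34,0]
    - [-7,-14,0]
    - [0,0,0]
    - [0,0,0]
  spin: [0,0,0,0,0,0,0,0,0,0,0,0,0,0,0,0,0,0,0]

```text
time: 36.5
tool_pos: [0.4579, -0.359, 0.3891]
tool_rot: [3.14, -0.002, 2.7]
contact_force: [0.7, 1.5, -1.3]
opening: 0.0171
grip_force: 20.0
```

arm_command:
  xyz:
    - [0,0,-15]
    - [0,0,-15]
    - [0,0,-9]
    - [0,0,-4]
    - [0,0,0]
    - [0,0,0]
  spin: [0,0,0,0,0,0]

```text
time: 37.1
tool_pos: [0.4583, -0.3594, 0.348]
tool_rot: [-3.141, 0.001, 2.701]
contact_force: [0.4, 0.4, -1.0]
opening: 0.0174
grip_force: 20.0
```

```bash
python3 - <<'E'
from m import *
p=observe()["tool_pos"];print(p)
s=shot("side")
save(s,"c7.png",(360,220,480,340),4)
z=p[2]-.1954+.0105
print(rim(s,(.456,-.361),z,.003,.037),rim(s,(.456,-.361),z,.004,.035),rim(s,(.456,-.361),.1445,.003,.037))
E
```

```text
[ 0.45827363 -0.35944774  0.3479744 ]
(array([ 454.7, -360.7,   32.2]), 522, 0.163) (array([ 454.7, -360.7,   32.2]), 538, 0.163) (array([ 454.1, -361.7,   31. ]), 132, 0.1447)
```

View pics/c7.png

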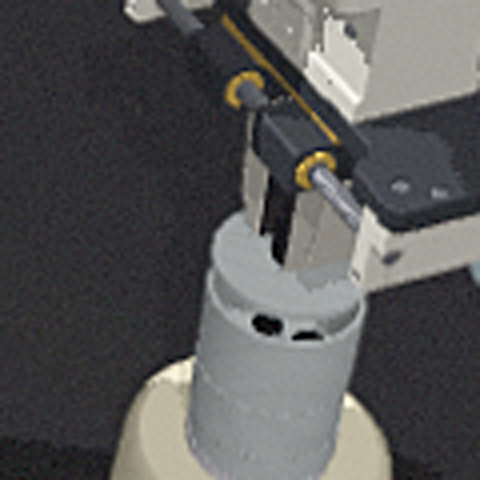

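The lid hangs level and aligned just above the coarse sieve (crop (285,270)). Lower it.

arm_command:
  xyz:
    - [0.5,0,-2]
    - [0,0,-2]
    - [0,0,-2]
    - [0,0,-2]
    - [0,0,-1]
    - [0,0,0]
    - [0,0,0]
  spin: [0,0,0,0,0,0,0]

```text
time: 37.85
tool_pos: [0.4585, -0.3597, 0.3384]
tool_rot: [3.141, -0.0, 2.701]
contact_force: [-0.4, 0.2, -1.0]
opening: 0.017
grip_force: 20.0
```

arm_command:
  xyz:
    - [0,0,-1]
    - [0,0,-1]
    - [0,0,-1]
    - [0,0,0]
    - [0,0,0]
  spin: [0,0,0,0,0]

```text
time: 38.35
tool_pos: [0.4585, -0.3597, 0.3354]
tool_rot: [3.141, -0.0, 2.701]
contact_force: [-0.9, -0.1, -0.2]
opening: 0.0171
grip_force: 20.0
```

arm_command:
  xyz:
    - [0,0,-0.5]
    - [0,0,0]
    - [0,0,0]
  spin: [0,0,0]

```text
time: 38.65
tool_pos: [0.4585, -0.3597, 0.3353]
tool_rot: [-3.141, 0.001, 2.701]
contact_force: [-1.4, 0.6, 4.0]
opening: 0.0171
grip_force: 20.0
```

arm_command:
  xyz:
    - [0,0,0]
    - [0,0,0]
    - [0,0,0]
    - [0,0,0]
    - [0,0,0]
    - [0,0,0]
    - [0,0,15]
    - [0,0,25]
    - [0,0,30]
    - [0,20,0]
    - [0,35,0]
    - [0,40,0]
    - [0,40,0]
    - [0,40,0]
    - [0,40,0]
    - [0,20,0]
    - [0,0,0]
  spin: [0,0,0,0,0,0,0,0,0,0,0,0,0,0,0,0,0]
  jaw: 1

```text
time: 40.35
tool_pos: [0.4583, -0.1224, 0.4053]
tool_rot: [3.141, 0.0, 2.704]
contact_force: [-0.4, -1.1, -0.9]
opening: 0.0921
grip_force: 0.0
```

```bash
python3 - <<'E'
from m import *
t=shot("top");s=shot("side")
a=cv2.resize(t["img"][230:330,415:515],(400,400),interpolation=3);b=cv2.resize(s["img"][220:350,360:490],(400,400),interpolation=3)
cv2.imwrite("pics/c8.png",np.hstack([a,b])[:,:,::-1])
q=(.457,-.360)
for c in(t,s):
    print(rim(c,q,.151,.004,.037))
    P=cloud(c).reshape(-1,3); m=(abs(P[:,2]-.15)<.005)&(abs(np.hypot(P[:,0]-q[0],P[:,1]-q[1])-.02)<.009);Q=P[m];print("plane",np.linalg.lstsq(np.c_[Q[:,:2]-q,np.ones(len(Q))],Q[:,2],rcond=None)[0])
E
```

```text
(array([ 458.8, -360.7,   33. ]), 715, 0.1506)
plane [-0.00220535 -0.00128393  0.15064159]
(array([ 456.6, -361. ,   33.1]), 738, 0.1505)
plane [ 0.00147651 -0.00632175  0.15056115]
```

View pics/c8.png

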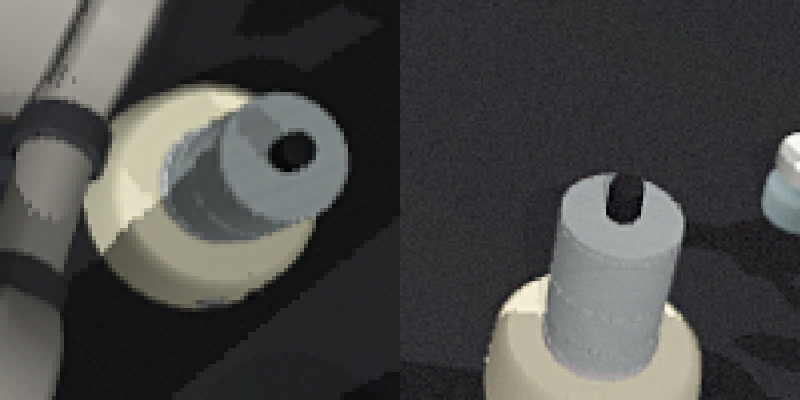

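The lid is flush and level, with its top at 150.6 mm against 151 mm expected. The stack is complete (crop (285,160) and (622,215)) and the arm is clear, so I'm handing in.

```bash
python3 -c "
from cell import *
print(hand_in())"
```

```text
the job is handed in; nothing more can be done
None
```

The stack of pan, fine sieve, coarse sieve and lid is built on the left-hand base, each piece seated and level by camera check before the next was added, and the job was handed in at about 40 s of the 141 s allowed; no verdict was returned.

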